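# Set the side stop against the cover ring and lock it with its jam nut

### The job

Push the blue stop by its upright tab, gently, until it has carried the grey cover ring home against both steel pins and bears on it. Then, with the stop left there, lock the setting: run the brass jam nut down its stud (clockwise seen from above) until you feel it bear on the spring washer and nip it up about an eighth of a turn more, no tighter, and let go. Leave the glue bottle standing where it is.

Things in the scene. Friction and masses are not known exactly. Their poses are not given: they have to be found in the camera images.
- stop_nose (a point): middle of the flat black nose face (24 mm wide) of the blue sliding stop bar; it meets the ring's rim and is sprung (4 N/mm, 7 mm). Its -y axis is the way the stop slides towards ring and pins (x across the bar, z up). The bar is 36 mm wide, its top 20 mm above the bench; it slides up to 50 mm in guide rails with about 2 N of friction and stays where it is left.
- stop_tab (a point): middle of the upright blue push tab at the rear of the stop bar: 36 mm wide across the bar, 10 mm thick along it, from 20 mm (bar top) to 84 mm above the bench; this point is 65 mm above the bench, 138 mm behind the nose face. Axes as stop_nose: push along -y; the space behind it (+y) is clear.
- nut_center (a point): centre of the brass hexagon of the jam nut, half-way up: 30 mm across flats, 22 mm tall; a rubber bush joins it to the thread (0.8 rad of wind-up per Nm). z is up; its x axis is square to a flat (red mark on that side), so flats face every 60 degrees. Clockwise from above it sinks 16 mm a turn (2.55 mm per rad). It runs stiffly (0.22 Nm all the way) and stays where it is left.
- stud_top (a point): top centre of the fixed upright threaded stud (15 mm across) the nut runs on, 74 mm above the bench. It comes up through the slot of the stop bar and does not move when the bar slides.
- washer_seat (a point): point on the stud's axis at the height of the bar's top, where the steel spring washer set (33 mm across) lies under the nut. Its height differs by some 4.5 mm between starts and is not reported: the nut first bears on it after about 0.3 to 2.6 rad of turning. From there the torque rises about 0.13 Nm per rad. An eighth of a turn is 0.79 rad.
- ring_center (a point): centre of the loose grey plastic cover ring (a disc 112 mm across and 8 mm thick at the rim, with a raised neck, 16 mm tall in all) lying on the aluminium base plate, whose top is 10 mm above the workbench; this point is 6 mm above the plate, its z is up.
- fence_seat (a point): where ring_center lies when the ring rests against both pins. Two steel pins, 10 mm across and 22 mm tall, stand on the fixed grey fence on the far side of the ring from the stop, 61 mm from this point at 40 degrees either side of its -y axis; its axes are those of stop_nose. The fence position along the plate differs between starts.
- glue_center (a point): centre of a loose standing white glue bottle, 36 mm across and 104 mm tall, a bystander

How it is judged:
On the way:
1. the nut still loose, the stop has pushed the ring home against both pins and bears on it (horizontal distance between ring_center and fence_seat below 0.004 m and horizontal distance between ring_center and stop_nose below 0.0585 m and contact force between nut and anything else below 5 N), for 0.2 s.
At the end, for the whole second after the job is handed in: The ring rests at home (within 4 mm) against both pins with the stop's nose within 2.5 mm of its rim, and the jam nut, let go, bears on its spring washer with 15 to 65 N (about 0.3 to 1.3 rad past first bearing) (horizontal distance between ring_center and fence_seat below 0.004 m and horizontal distance between ring_center and stop_nose below 0.0585 m and contact force between nut and anything else between 15 and 65 N and linear speed of ring below 0.01 m/s); the robot touches nothing.
It fails at once if the stop pressed on the ring with more than 30 N (contact force between stop and ring above 30 N).
It fails at once if the glue bottle was moved more than 20 mm (distance of glue_center from where it was at the start of the episode above 0.02 m).
It also fails if it takes over 72 s, if anything falls off the work surface, if the arm or the gripper's body presses on something with over 40 N, if the wrist force passes 120 N, or if a joint passes its speed limit or range.

### The arm

A 7-joint arm with a two-finger parallel gripper is mounted at the origin on a cart in front of the work surface, level with it; the furniture and walls round the work are solid. World frame = base frame: x ahead of the robot, y to its left, z up, the work surface at z = 0. Lengths are in m, angles in rad, forces in N, time in s.
With the tool pointing down it reaches from about 0.4 to 0.85 m from the base axis. Payload 10.4 kg.
Tool frame: the origin (TCP) lies at the very end of the fingers, on their centre line; the grasp point (between the pads) lies 19 mm behind it; x points along the fingers, z is the direction in which the jaws open and shut, and the axes are right-handed (so a half turn about x gives the same grasp; the last joint's range is limited). The gripper opens to 85 mm and grips with 20 to 120 N. Pads are 22 mm wide; open, the fingers measure 114 mm over their backs; the gripper's body (76 mm by 85 mm) begins 54 mm behind the grasp point. The pads swing forward as they close: fully open they stand 13 mm farther back than shut.
Start: joints at [-1.362, 0.332, -0.065, 1.46, 0.022, 1.35, -0.088], TCP at [0.144, 0.608, 0.231] pointing down, gripper open.
Joint ranges: [-2.6, 2.6], [-0.5, 2.12], [-1.47, 1.34], [0.16, 2.42], [-1.27, 4.41], [0.06, 2.06], [-2.6, 2.6]. Speed limits (rad/s): [2.22, 2.22, 2.79, 2.79, 3.14, 3.14, 3.14].

### API

Orientations are given as a unit quaternion [x, y, z, w].
In Python, from workcell import readout, camera, manip gives the robot as it stands.
- The arm moves only by the shell command python3 -m inch 'ROWS' [FORCE]. ROWS is JSON, a list of rows, each a list of 3 entries, a list of its own where there are three numbers: the turn, a rotation vector about the tool's x, y, z in degrees, then the shift along the tool's x, y, z in mm, then the closure, from 0 (fully open) to 1 (shut). In form: [[[wx, wy, wz], [dx, dy, dz], hand], ...]. A call has 1 to 10 rows; each row is the pose to reach, as a shift and turn from the pose measured when the call began, along the tool's axes at that moment; what a row does not reach only later rows make up. A row lasts 1/8 s, in which the tool goes at most 62.5 mm and 10.7 degrees, less where a joint would pass 70% of its speed; a pose out of reach is approached as far as the arm can. A call with a gripper value outside its range is refused whole. The fingers move at their own pace and stop on an object; FORCE is the grip in N (left out, the last holds). Time passes only in rows, so rows that repeat a pose let the fingers close. It gives the time, the measured TCP pose, the force and the opening at its end, in the units of the state.
- readout.get_obs(): the state, without advancing time (a new reading comes with each control period).
- camera(name): name is "side" or "top"; returns a dict with "pixels" (480x640x3 uint8, red, green, blue), "range_z" (480x640 float32, m along the optical axis (not along the pixel's ray), 0 where there is no reading), "intrinsics" (3x3 intrinsics, pixels), "dist" ([k1, k2, p1, p2, k3] as OpenCV has them; the pictures are not rectified), "extrinsics" (4x4, takes a point from world to camera coordinates). Camera axes: x right, y down, z forward; pixel columns grow to the right and rows downward; lengths in m; the calibration is good to about 2 mm. A picture is of the moment at which its call begins.
- manip.hand_in(): hands the job in, once; it reports no verdict.
The state is a dict: "clock": time; "joint_pos": joint angles; "joint_velocities": joint speeds; "tau": joint torques, N m; "position": TCP position; "ee_rot": TCP orientation; "ft_force": force on the tool from outside, world axes, zero at the start; "torque": the same for the moment, N m; "grip_width": opening from 0.0 (shut) to 1.0 (fully open).
Only numpy, scipy, OpenCV 4.12 (cv2) and the standard library are available. Lean on these libraries where they do the work, as an engineer would, in place of code of your own. Each camera call takes 0.05 s, during which the arm holds its last target.

## Working session

There is one attempt and no reset: what is moved stays moved. The work goes in short steps, Python scripts to look and compute and a shell command to move; the robot and the scene stay as the last step left them, time stands still between calls to the robot, and variables do not carry over. Pictures are saved under pics/ and viewed, and the job is handed in when it is done.

```bash
ls; mkdir -p pics; python3 - <<'E'
from workcell import readout, camera, manip
import cv2,numpy as np
print(readout.get_obs())
for n in("side","top"):
    c=camera(n);cv2.imwrite(f"pics/{n}0.png",c["pixels"][:,:,::-1]);np.savez(f"pics/{n}0.npz",**c)
    print(n,c["intrinsics"],c["dist"],c["extrinsics"])
E
```

```text
pics
{'clock': 0.0, 'joint_pos': array([-1.36157118,  0.33289265, -0.06466582,  1.46095641,  0.02157218,
        1.34992341, -0.08844756]), 'joint_velocities': array([ 7.50692659e-04,  1.68300424e-04,  2.57107578e-04,  5.27527601e-04,
        5.64764799e-05, -8.74562950e-04, -3.23696660e-04]), 'tau': array([-1.42902459e-04, -6.25432062e+01,  4.89755091e-02, -3.91620576e+01,
        1.62071380e-02,  9.54578281e-03,  1.18417967e-05]), 'position': array([0.1435238 , 0.60789533, 0.23049568]), 'ee_rot': array([-0.43916869,  0.55486326,  0.43848712,  0.55406378]), 'ft_force': array([-0.57634383, -0.21147033,  0.20122445]), 'torque': array([-0.04144967,  0.01114491, -0.00965583]), 'grip_width': 0.9989612539272056}
side [[566.9733656    0.         325.58462531]
 [  0.         566.9733656  239.06910074]
 [  0.           0.           1.        ]] [-0.12847988  0.          0.          0.          0.        ] [[-0.99923023  0.03473543  0.01823201  0.41446938]
 [ 0.00990686  0.67312175 -0.73946532  0.01554059]
 [-0.037958   -0.73871548 -0.67294772  1.32871207]
 [ 0.          0.          0.          1.        ]]
top [[502.47477505   0.         314.40977875]
 [  0.         502.47477505 239.73477145]
 [  0.           0.           1.        ]] [-0.13437183  0.          0.          0.          0.        ] [[-0.02111051 -0.99972127 -0.01057036  0.05504626]
 [-0.99803993  0.02169565 -0.05869915  0.40822605]
 [ 0.05891212  0.00931047 -0.99821975  0.9262205 ]
 [ 0.          0.          0.          1.        ]]
```

View pics/side0.png

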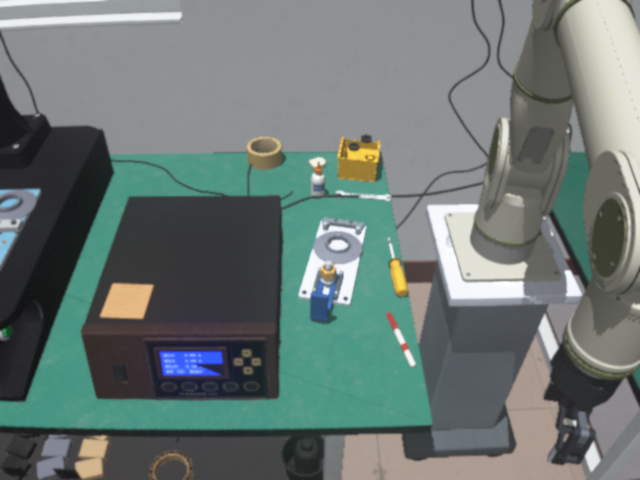

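View pics/top0.png

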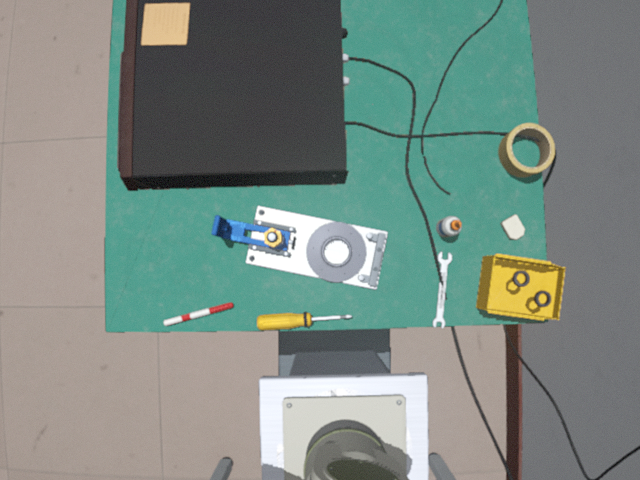

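The top view shows the stop tab at about (222,228), the nut at (273,237), the ring at (337,251), the pins at about (375,255) and the glue at (451,227). A black instrument box lies close on the +x side. I'll zoom in next.

```bash
cat > h.py <<'E'
import numpy as np,cv2
from workcell import readout,camera
def snap(n,tag):
    c=camera(n);cv2.imwrite(f"pics/{n}{tag}.png",c["pixels"][:,:,::-1]);np.savez(f"pics/{n}{tag}.npz",**c);return c
def load(n,tag): return dict(np.load(f"pics/{n}{tag}.npz"))
def ray(c,uv):
    p=cv2.undistortPoints(np.array(uv,float).reshape(-1,1,2),c["intrinsics"],c["dist"]).reshape(-1,2)
    E=c["extrinsics"];R=E[:3,:3];o=-R.T@E[:3,3]
    d=np.c_[p,np.ones(len(p))]@R
    return o,d
def onz(c,uv,z):
    o,d=ray(c,uv);return o+d*((z-o[2])/d[:,2])[:,None]
def depthpt(c,uv):
    o,d=ray(c,uv);uv=np.array(uv,int).reshape(-1,2)
    return o+d*c["range_z"][uv[:,1],uv[:,0]][:,None]
def proj(c,P):
    E=c["extrinsics"];r=cv2.Rodrigues(E[:3,:3])[0]
    return cv2.projectPoints(np.array(P,float).reshape(-1,3),r,E[:3,3],c["intrinsics"],c["dist"])[0].reshape(-1,2)
def crop(c,x,y,w,h,s,f):
    im=c["pixels"][y:y+h,x:x+w,::-1];cv2.imwrite(f,cv2.resize(im,None,fx=s,fy=s,interpolation=cv2.INTER_CUBIC))
E
python3 - <<'E'
from h import *
t=load("top",0);s=load("side",0)
crop(t,200,190,200,110,4,"pics/t0c.png");crop(s,280,200,110,130,4,"pics/s0c.png")
hsv=cv2.cvtColor(t["pixels"],cv2.COLOR_RGB2HSV)
for name,lo,hi,box in [("blue",(105,120,40),(125,255,255),(200,190,400,300)),("brass",(12,120,120),(28,255,255),(250,215,300,260))]:
    m=cv2.inRange(hsv,lo,hi);k=np.zeros_like(m);x0,y0,x1,y1=box;k[y0:y1,x0:x1]=m[y0:y1,x0:x1]
    ys,xs=np.nonzero(k);P=depthpt(t,np.c_[xs,ys])
    print(name,len(xs),xs.mean(),ys.mean(),np.percentile(P,[2,25,50,75,98],axis=0).round(4))
E
```

```text
blue 822 241.33941605839416 231.6508515815085 [[0.3956 0.0952 0.0135]
 [0.4173 0.1566 0.0191]
 [0.4275 0.1881 0.0206]
 [0.4349 0.2108 0.0366]
 [0.4474 0.2201 0.0853]]
brass 7 272.85714285714283 234.57142857142858 [[0.4062 0.1127 0.0584]
 [0.4122 0.1156 0.059 ]
 [0.4218 0.1158 0.0601]
 [0.4228 0.1227 0.0603]
 [0.4236 0.1313 0.0623]]
```

View pics/t0c.png

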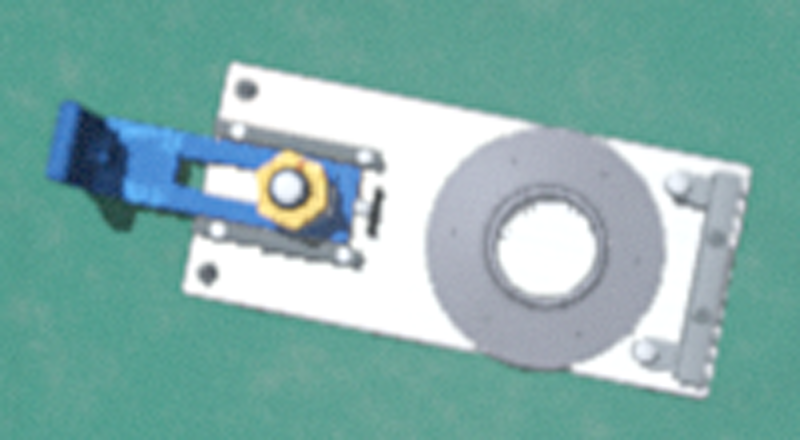

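View pics/s0c.png

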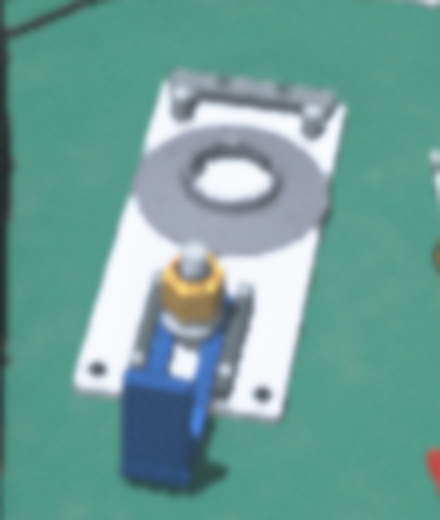

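```bash
python3 - <<'E'
from h import *
t=load("top",0)
def T(pts): return np.array(pts,float)/4+[200,190]
pc=onz(t,T([(232,62),(750,165),(708,397),(184,293)]),.010);print("plate",pc.round(4))
print("axis deg", [np.degrees(np.arctan2(*(a-b)[[1,0]])) for a,b in((pc[1],pc[0]),(pc[2],pc[3]))],"cross",[np.degrees(np.arctan2(*(a-b)[[1,0]])) for a,b in((pc[0],pc[3]),(pc[1],pc[2]))])
pins=onz(t,T([(680,184),(646,350)]),.032);print("pins",pins.round(4),np.linalg.norm(pins[0]-pins[1]),"exp",2*61*np.sin(np.radians(40)))
# ring fit
hsv=cv2.cvtColor(t["pixels"],cv2.COLOR_RGB2HSV);g=cv2.cvtColor(t["pixels"],cv2.COLOR_RGB2GRAY)
m=((g>90)&(g<165)&(hsv[:,:,1]<60)).astype(np.uint8)
k=np.zeros_like(m);k[215:287,303:370]=m[215:287,303:370]
n,l,st,_=cv2.connectedComponentsWithStats(k);i=1+st[1:,4].argmax();print(st[i])
cn=max(cv2.findContours((l==i).astype(np.uint8),0,1)[0],key=len)
e=cv2.fitEllipse(cv2.convexHull(cn));print(e)
P=onz(t,cn.reshape(-1,2),.018)[:,:2]
A=np.c_[2*P,np.ones(len(P))];x=np.linalg.lstsq(A,(P**2).sum(1),rcond=None)[0];r=np.sqrt(x[2]+x[0]**2+x[1]**2);print("ring",x[:2],r)
print("stud",onz(t,T([(288,187)]),.074)); print("nut ctr",onz(t,T([(291,190)]),.060))
print("tabtop",onz(t,T([(68,98),(82,103),(66,184),(50,178)]),.084))
print("nose",onz(t,T([(372,212),(378,180),(368,236)]),.016))
for p in [(288,187),(265,190),(310,210),(60,140),(320,170),(680,184),(300,255)]: print(p,depthpt(t,T([p])).round(4))
E
```

```text
plate [[ 0.4764  0.1513  0.01  ]
 [ 0.4224 -0.0912  0.01  ]
 [ 0.3144 -0.0685  0.01  ]
 [ 0.3681  0.1755  0.01  ]]
axis deg [np.float64(-102.55937324596772), np.float64(-102.40698621364226)] cross [np.float64(-12.56475961325257), np.float64(-11.869128860816192)]
pins [[ 0.4128 -0.0558  0.032 ]
 [ 0.3374 -0.0382  0.032 ]] 0.077426737788619 exp 78.4200883817578
[320 235  46  49 645]
((339.1115417480469, 258.97308349609375), (45.79201126098633, 52.38760757446289), 55.80050277709961)
ring [0.37340029 0.00068422] 0.037849454896098464
stud [[0.41250792 0.11974593 0.074     ]]
nut ctr [[0.41207941 0.11974656 0.06      ]]
tabtop [[0.45281965 0.21444433 0.084     ]
 [0.4504767  0.20828949 0.084     ]
 [0.41527891 0.21562866 0.084     ]
 [0.41805026 0.22264988 0.084     ]]
nose [[0.40387262 0.08621764 0.016     ]
 [0.41873037 0.08314428 0.016     ]
 [0.3927407  0.08828841 0.016     ]]
(288, 187) [[0.4125 0.1197 0.0741]]
(265, 190) [[0.4123 0.1313 0.0599]]
(310, 210) [[0.403  0.1115 0.0595]]
(60, 140) [[0.4344 0.2177 0.0858]]
(320, 170) [[0.4208 0.1068 0.0586]]
(680, 184) [[ 0.4128 -0.0557  0.0323]]
(300, 255) [[0.3844 0.1197 0.0207]]
```

```bash
python3 - <<'E'
from h import *
t=load("top",0);s=load("side",0)
def T(pts): return np.array(pts,float)/4+[200,190]
a=np.radians(-102.45);u=np.array([np.cos(a),np.sin(a)]);v=-u;x=np.array([v[1],-v[0]])
rc=onz(t,T([(427,245),(665,250),(548,127),(545,367)]),.018);c=rc[:2].mean(0)[:2];print("ring",rc.round(4),rc[:,:2].mean(0),np.linalg.norm(rc[0]-rc[1]),np.linalg.norm(rc[2]-rc[3]))
ring=np.array([rc[:2,0].mean()*0+rc[:,0].mean(),rc[:,1].mean()])
pins=np.array([[.4128,-.0558],[.3374,-.0382]]);seat=pins.mean(0)+.0467*v;print("seat",seat)
stud=np.array([.4125,.1197])
def f(p): d=np.array(p)[:2]-stud;return (d@x*1000).round(1),(d@v*1000).round(1)
print("ring/stud",f(ring),"seat",f(seat),"nose",f([.4039,.0862]),"tabtop",f([.4344,.2177]))
# blue tab depth map
hsv=cv2.cvtColor(t["pixels"],cv2.COLOR_RGB2HSV);m=cv2.inRange(hsv,(100,90,30),(130,255,255));m[:,:205]=0;m[:,310:]=0;m[:190]=0;m[300:]=0
ys,xs=np.nonzero(m);P=depthpt(t,np.c_[xs,ys]);P=P[P[:,2]>.075];q=np.array([f(p) for p in P]);print("tab top pts",len(P),q.min(0),q.max(0),q.mean(0),np.median(P[:,2]))
hsv=cv2.cvtColor(s["pixels"],cv2.COLOR_RGB2HSV);m=cv2.inRange(hsv,(100,90,30),(130,255,255));m[:,:300]=0;m[:,350:]=0;m[:270]=0;m[330:]=0
ys,xs=np.nonzero(m);P=depthpt(s,np.c_[xs,ys]);P=P[(P[:,2]>.0)&(P[:,2]<.1)];q=np.array([f(p) for p in P]);
k=P[:,2]>.03;k2=k&(P[:,2]<.075);print("side tab",k.sum(),np.percentile(q[k],[2,50,98],axis=0),np.percentile(q[k2],[2,50,98],axis=0),P[k].mean(0))
# black box
print("box",depthpt(t,np.array([(340,175),(130,180),(340,100),(345,186)])).round(3))
print("glue",depthpt(t,np.array([(451,227)])).round(3))
from scipy.spatial.transform import Rotation as R
o=readout.get_obs();print(R.from_quat(o["ee_rot"]).as_matrix().round(3))
E
```

```text
ring [[ 0.3879  0.0609  0.018 ]
 [ 0.3832 -0.0494  0.018 ]
 [ 0.4416  0.0035  0.018 ]
 [ 0.3303  0.0075  0.018 ]] [0.38573769 0.00563307] 0.11036801903835285 0.11132964249455175
seat [ 0.38516794 -0.00139817]
ring/stud (np.float64(-1.5), np.float64(-117.2)) seat (np.float64(-0.6), np.float64(-124.1)) nose (np.float64(-1.2), np.float64(-34.6)) tabtop (np.float64(0.3), np.float64(100.4))
tab top pts 122 [-39.4 -92.8] [ 18.4 105.3] [-1.35245902 87.43606557] 0.08332449966170258
side tab 352 [[-15.1   101.206]
 [  0.8   107.3  ]
 [ 16.898 110.3  ]] [[-15.    104.704]
 [  0.7   107.6  ]
 [ 16.796 110.3  ]] [0.43639074 0.22406592 0.06057317]
box [[ 0.513 -0.     0.106]
 [ 0.51   0.354  0.129]
 [ 0.629 -0.002  0.151]
 [ 0.512 -0.014 -0.002]]
glue [[ 0.423 -0.194  0.077]]
[[-0.    -0.973  0.23 ]
 [-0.001  0.23   0.973]
 [-1.    -0.    -0.001]]
```

```bash
python3 -m inch '[[[-0.9,0,0],[0,-45,-33],1],[[-0.9,0,0],[0,-90,-65],1],[[-0.9,0,0],[0,-135,-98],1],[[-0.9,0,0],[0,-180,-130],1],[[-0.9,0,0],[0,-225,-163],1],[[-0.9,0,0],[0,-270,-195],1],[[-0.9,0,0],[0,-320,-230],1],[[-0.9,0,0],[0,-372,-268],1],[[-0.9,0,0],[0,-372,-268],1],[[-0.9,0,0],[0,-372,-268],1]]' 40; python3 - <<'E'
from h import *
print(readout.get_obs())
snap("side",1);t=snap("top",1)
E
```

```text
clock: 1.35
position: [0.4437, 0.2619, 0.2307]
ee_rot: [-0.443, 0.552, 0.443, 0.551]
ft_force: [-0.6, 0.8, -0.2]
grip_width: 0.002
{'clock': 1.35, 'joint_pos': array([-0.85669863,  0.08505289,  0.24943687,  1.76090036, -0.02117711,
        1.29978205,  0.75194588]), 'joint_velocities': array([-0.02311263, -0.00101068, -0.02523442,  0.00077159, -0.00045201,
        0.00216523, -0.00277813]), 'tau': array([ 2.01478042e+00, -4.31372201e+01,  2.79553637e+00, -3.87272215e+01,
        2.44387155e-01,  1.31083780e-02,  1.13477621e-01]), 'position': array([0.44365628, 0.26185992, 0.23068089]), 'ee_rot': array([-0.44323943,  0.55160608,  0.44291007,  0.55054538]), 'ft_force': array([-0.60168615,  0.83784891, -0.23861567]), 'torque': array([0.05943396, 0.0056777 , 0.01829764]), 'grip_width': 0.002157738380936636}
```

View pics/side1.png

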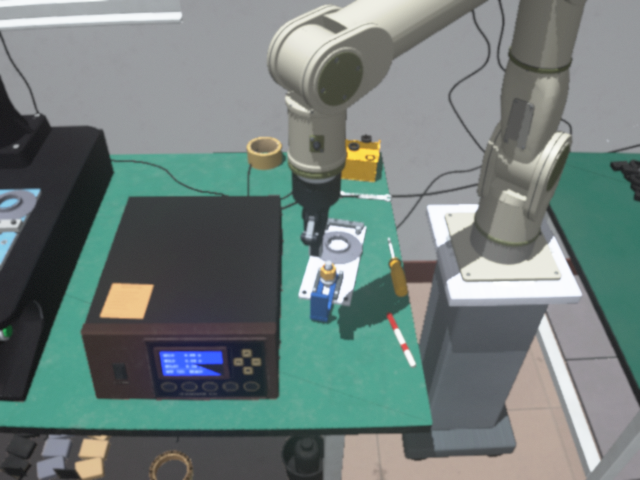

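The gripper is shut above and behind the tab, with its tip at about (312,250). The path down to tab height behind it is clear.

```bash
python3 -m inch '[[[0,0,0],[45,0,0],1],[[0,0,0],[90,0,0],1],[[0,0,0],[130,0,0],1],[[0,0,0],[160,0,0],1],[[0,0,0],[176,0,0],1],[[0,0,0],[176,0,0],1],[[0,0,0],[176,0,0],1]]'; python3 - <<'E'
from h import *
snap("side",2);snap("top",2);crop(load("side",2),250,160,160,180,3,"pics/s2c.png")
E
```

```text
clock: 2.33
position: [0.4435, 0.2634, 0.0559]
ee_rot: [-0.444, 0.55, 0.444, 0.551]
ft_force: [-0.5, 0.1, -0.1]
grip_width: 0.0
```

View pics/s2c.png

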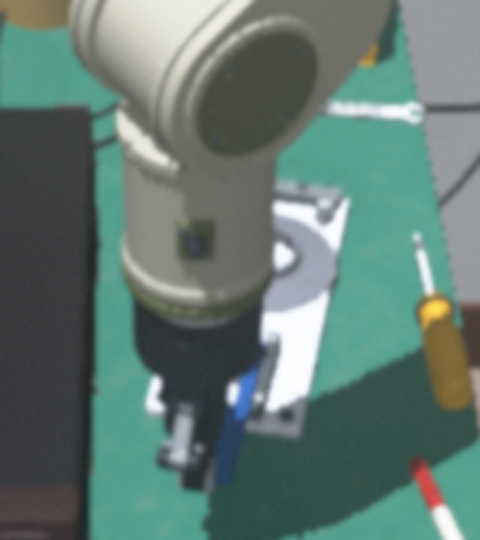

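View pics/top2.png

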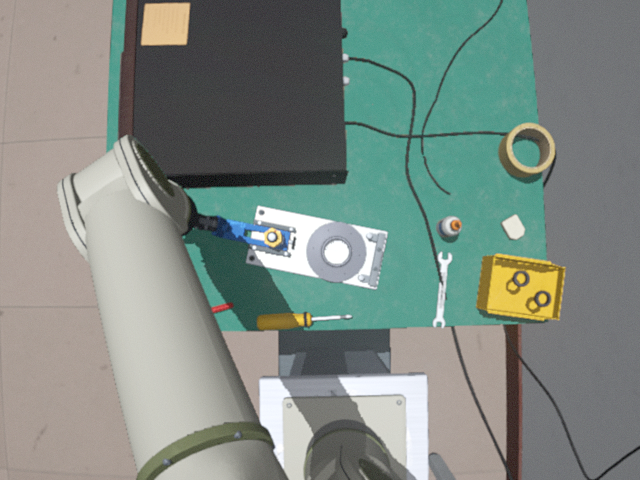

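```bash
python3 -m inch '[[[0,0,0],[0,0,-8],1],[[0,0,0],[0,0,-16],1],[[0,0,0],[0,0,-18],1],[[0,0,0],[0,0,-20],1],[[0,0,0],[0,0,-22],1]]'; python3 -m inch '[[[0,0,0],[0,0,-2],1],[[0,0,0],[0,0,-4],1],[[0,0,0],[0,0,-6],1],[[0,0,0],[0,0,-8],1]]'
```

```text
clock: 3.05
position: [0.4388, 0.2418, 0.0559]
ee_rot: [-0.444, 0.55, 0.444, 0.551]
ft_force: [-0.2, 0.6, -0.7]
grip_width: 0.002
clock: 3.55
position: [0.4371, 0.2342, 0.0559]
ee_rot: [-0.444, 0.55, 0.444, 0.551]
ft_force: [0.6, 1.8, -0.9]
grip_width: 0.001
```

```bash
python3 -m inch '[[[0,0,0],[0,0,-2],1],[[0,0,0],[0,0,-4],1],[[0,0,0],[0,0,-6],1],[[0,0,0],[0,0,-8],1]]';  python3 -m inch '[[[0,0,0],[0,0,-2],1],[[0,0,0],[0,0,-4],1],[[0,0,0],[0,0,-6],1],[[0,0,0],[0,0,-8],1]]'; python3 - <<'E'
from h import *
t=snap("top",3);crop(t,200,190,200,110,4,"pics/t3c.png")
E
```

```text
clock: 4.05
position: [0.4353, 0.2262, 0.0559]
ee_rot: [-0.444, 0.55, 0.444, 0.551]
ft_force: [0.3, 2.0, -0.0]
grip_width: 0.002
clock: 4.55
position: [0.4335, 0.2183, 0.0559]
ee_rot: [-0.444, 0.55, 0.444, 0.551]
ft_force: [-0.7, 2.5, -0.1]
grip_width: -0.002
```

View pics/t3c.png

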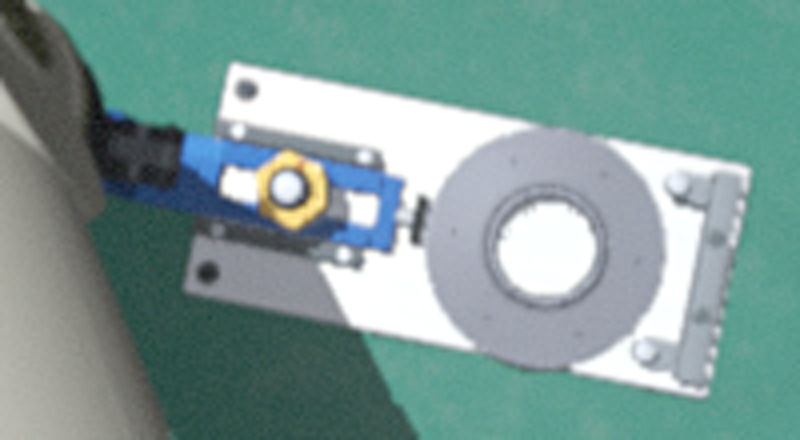

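The nose is now at about crop (420,220), roughly 4 mm short of the rim at (428,222). I'll keep pushing in fine steps.

```bash
for i in 1 ; do python3 -m inch '[[[0,0,0],[0,0,-1],1],[[0,0,0],[0,0,-2],1],[[0,0,0],[0,0,-3],1],[[0,0,0],[0,0,-4],1]]';done;  python3 -m inch '[[[0,0,0],[0,0,-1],1],[[0,0,0],[0,0,-2],1],[[0,0,0],[0,0,-3],1]]'; python3 -m inch '[[[0,0,0],[0,0,-1],1],[[0,0,0],[0,0,-2],1],[[0,0,0],[0,0,-2],1]]'; python3 -m inch '[[[0,0,0],[0,0,-1],1],[[0,0,0],[0,0,-2],1],[[0,0,0],[0,0,-2],1]]'
```

```text
clock: 5.1
position: [0.4326, 0.2142, 0.0559]
ee_rot: [-0.444, 0.55, 0.444, 0.551]
ft_force: [-0.3, 3.5, -0.9]
grip_width: 0.001
clock: 5.48
position: [0.432, 0.2112, 0.0559]
ee_rot: [-0.444, 0.55, 0.444, 0.551]
ft_force: [-0.2, 2.4, -0.7]
grip_width: -0.001
clock: 5.85
position: [0.4316, 0.2094, 0.056]
ee_rot: [-0.444, 0.55, 0.444, 0.551]
ft_force: [0.2, 4.8, -1.3]
grip_width: 0.001
clock: 6.22
position: [0.4313, 0.2083, 0.056]
ee_rot: [-0.444, 0.549, 0.444, 0.551]
ft_force: [0.8, 7.5, -4.5]
grip_width: 0.001
```

```bash
python3 - <<'E'
from h import *
print(readout.get_obs()["ft_force"])
t=snap("top",4);crop(t,200,190,200,110,4,"pics/t4c.png")
E
```

```text
[ 0.76557655  7.46035755 -4.53334911]
```

View pics/t4c.png

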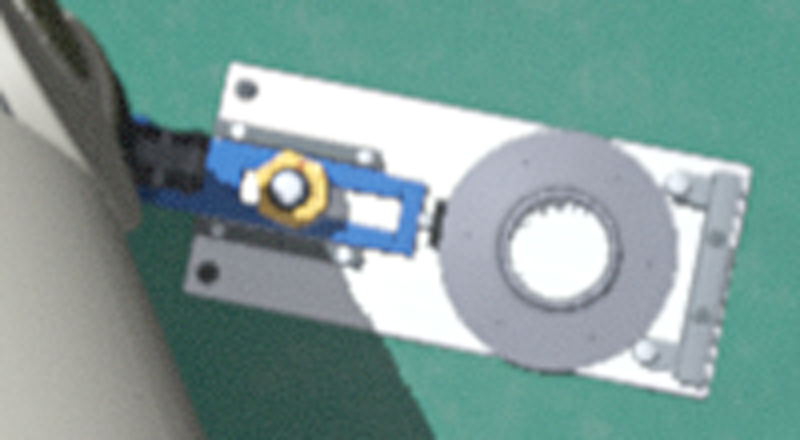

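```bash
python3 -m inch '[[[0,0,0],[0,0,-1],1],[[0,0,0],[0,0,-1],1],[[0,0,0],[0,0,-1],1],[[0,0,0],[0,0,-1],1]]'; python3 - <<'E'
from h import *
t=snap("top",5)
def T(pts): return np.array(pts,float)/4+[200,190]
g=cv2.cvtColor(t["pixels"],cv2.COLOR_RGB2GRAY).astype(float)
g4=cv2.resize(g[190:300,200:400],None,fx=4,fy=4,interpolation=cv2.INTER_CUBIC)
# pieces: rim by radial gradient, edges of dark disc against lighter/green
crop(t,200,190,200,110,4,"pics/t5c.png")
# bore circle: white hole within ring
hs=cv2.cvtColor(t["pixels"],cv2.COLOR_RGB2HSV)
for tag in (0,4,5):
    c=load("top",tag);g=cv2.cvtColor(c["pixels"],cv2.COLOR_RGB2GRAY);m=(g>200).astype(np.uint8);k=np.zeros_like(m);k[232:272,318:358]=m[232:272,318:358]
    n,l,st,ce=cv2.connectedComponentsWithStats(k);i=1+st[1:,4].argmax();hull=cv2.convexHull(max(cv2.findContours((l==i).astype(np.uint8),0,1)[0],key=len))
    M=cv2.moments(hull);print(tag,st[i],M["m10"]/M["m00"],M["m01"]/M["m00"],onz(c,[(M["m10"]/M["m00"],M["m01"]/M["m00"])],.018))
E
python3 - <<'E'
from h import *
t=load("top",5);a=np.radians(-102.45);v=-np.array([np.cos(a),np.sin(a)]);pins=np.array([[.4128,-.0558],[.3374,-.0382]])
E
```

```text
clock: 6.78
position: [0.4313, 0.2083, 0.0561]
ee_rot: [-0.444, 0.549, 0.445, 0.551]
ft_force: [0.8, 7.0, -4.8]
grip_width: -0.003
0 [324 241  25  23 444] 336.2949326999208 252.0102929532858 [[0.38530604 0.00616025 0.018     ]]
4 [328 241  24  24 442] 339.5529225908372 252.55055292259084 [[3.84173002e-01 1.45908015e-04 1.80000000e-02]]
5 [328 241  24  24 442] 339.5943060498221 252.56623171213917 [[3.84142266e-01 6.99004216e-05 1.80000000e-02]]
```

View pics/t5c.png

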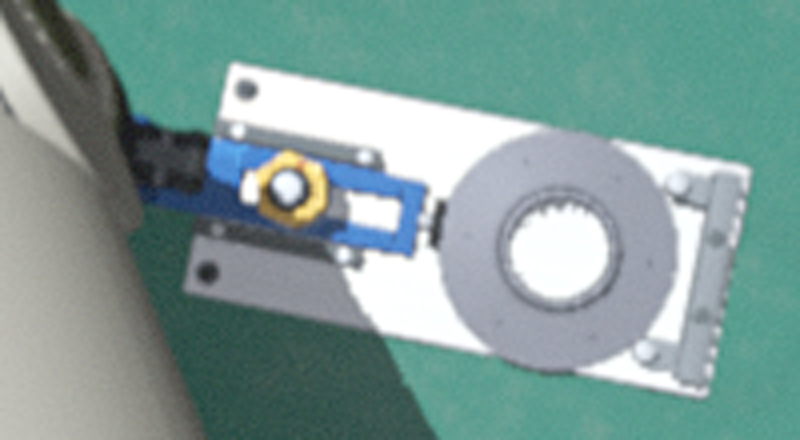

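```bash
python3 -m inch '[[[0,0,0],[0,0,-1.5],1],[[0,0,0],[0,0,-3],1],[[0,0,0],[0,0,-3],1]]';  python3 - <<'E'
from h import *
c=snap("top",6)
g=cv2.cvtColor(c["pixels"],cv2.COLOR_RGB2GRAY);m=(g>200).astype(np.uint8);k=np.zeros_like(m);k[232:272,318:358]=m[232:272,318:358]
n,l,st,ce=cv2.connectedComponentsWithStats(k);i=1+st[1:,4].argmax();hull=cv2.convexHull(max(cv2.findContours((l==i).astype(np.uint8),0,1)[0],key=len))
M=cv2.moments(hull);print(onz(c,[(M["m10"]/M["m00"],M["m01"]/M["m00"])],.018),readout.get_obs()["ft_force"],readout.get_obs()["position"])
crop(c,290,210,110,85,7,"pics/t6c.png")
E
```

```text
clock: 7.2
position: [0.431, 0.207, 0.0562]
ee_rot: [-0.444, 0.548, 0.445, 0.552]
ft_force: [2.9, 10.4, -7.2]
grip_width: -0.001
[[3.83829232e-01 1.74838022e-04 1.80000000e-02]] [ 3.22789623  9.59661646 -6.85265601] [0.4310137  0.20696933 0.05613927]
```

View pics/t6c.png

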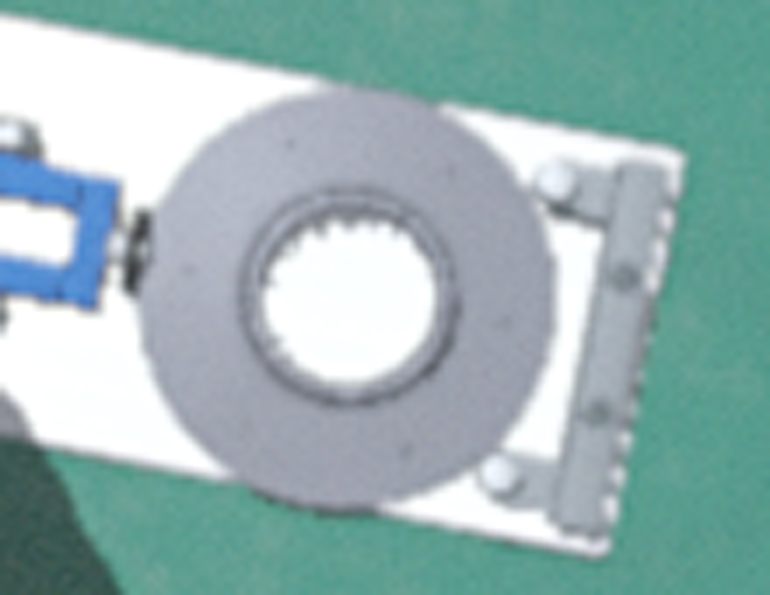

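The ring stayed put while the force rose about 3 N, and its rim touches both pins at crop (545,190) and (490,470), so it is home. I'll back off and lift.

```bash
python3 -m inch '[[[0,0,0],[0,0,4],1],[[0,0,0],[0,0,10],1],[[0,0,0],[0,0,20],1],[[0,0,0],[0,0,30],1],[[0,0,0],[-30,0,30],1],[[0,0,0],[-75,0,30],1],[[0,0,0],[-120,0,30],0.3],[[0,0,0],[-120,0,30],0.3],[[0,0,0],[-120,0,30],0.3]]'; python3 - <<'E'
from h import *
c=snap("top",7);crop(c,200,190,200,110,4,"pics/t7c.png")
d=snap("side",7);crop(d,300,250,60,60,10,"pics/s7c.png")
crop(c,255,220,36,36,16,"pics/t7n.png")
print(readout.get_obs())
E
```

```text
clock: 8.38
position: [0.4366, 0.2359, 0.1758]
ee_rot: [-0.444, 0.548, 0.445, 0.552]
ft_force: [0.3, 0.3, -1.0]
grip_width: 0.634
{'clock': 8.475, 'joint_pos': array([-0.83259135,  0.08005505,  0.25985133,  1.88649672, -0.02440303,
        1.1740088 ,  0.79605698]), 'joint_velocities': array([ 0.00138814,  0.0024114 ,  0.00047105, -0.00053197, -0.00043971,
        0.0009937 ,  0.00057749]), 'tau': array([-1.20239676e-02, -4.14966702e+01,  1.01500142e+00, -3.75668406e+01,
        4.71370295e-03, -3.21262947e-02, -4.06572726e-03]), 'position': array([0.43624603, 0.23547511, 0.17507539]), 'ee_rot': array([-0.44414438,  0.54835738,  0.44523437,  0.55118627]), 'ft_force': array([-0.40331332,  0.53996178, -0.66919252]), 'torque': array([ 0.02492951,  0.02465318, -0.00880641]), 'grip_width': 0.6986421854248623}
```

View pics/t7c.png

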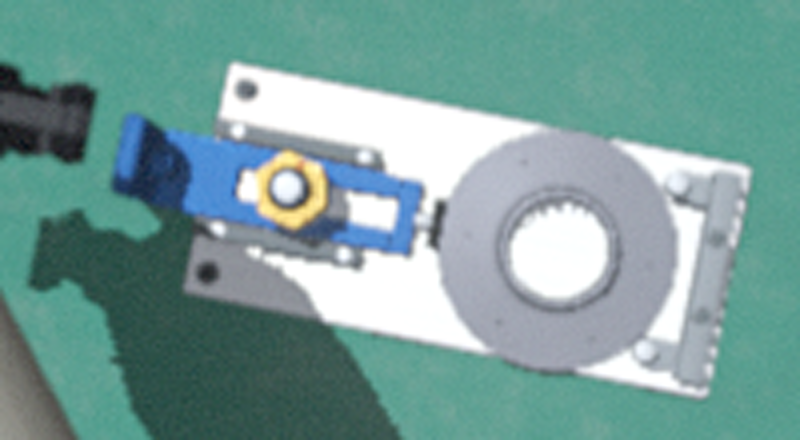

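View pics/t7n.png

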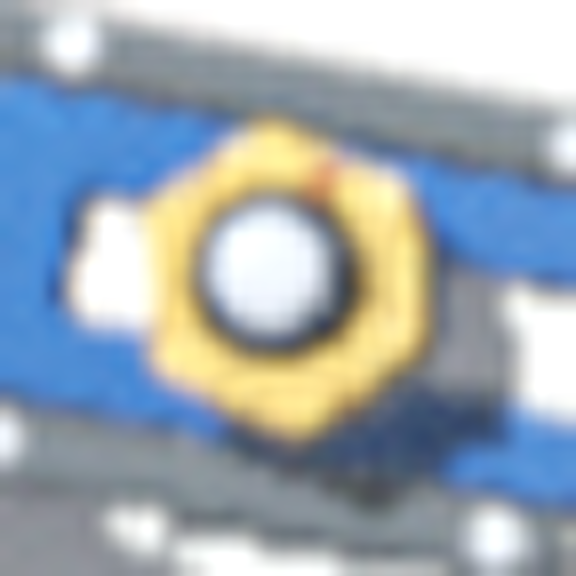

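View pics/s7c.png

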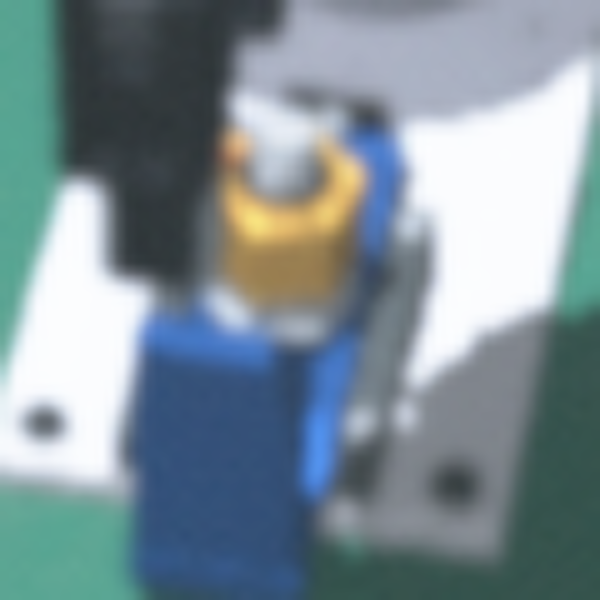

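```bash
python3 - <<'E'
from h import *
c=load("top",7)
z=np.array([(272,120),(405,180),(428,310),(292,440),(160,365),(150,210)],float)
P=onz(c,(z+.5)/16-.5+[255,220],.0595)[:,:2];ce=P.mean(0);print("center",ce,"sizes",np.linalg.norm(P-ce,axis=1)*1e3)
a=np.degrees(np.arctan2(*(P-ce).T[::-1]));print(a);b=np.exp(1j*np.radians(6*a)).mean();print("vertex mod60",np.degrees(np.angle(b))/6,abs(b))
print("stud",onz(c,[(np.array([270,270])+.5)/16-.5+[255,220]],.074))
print("redmark",onz(c,[(np.array([325,180])+.5)/16-.5+[255,220]],.0595)[0,:2]-ce)
# depth of nut top
m=np.array([depthpt(c,[(x,y)])[0] for x in range(262,284) for y in range(225,249)]);r=np.linalg.norm(m[:,:2]-ce,axis=1);k=(r>.009)&(r<.0125);print("top z",np.percentile(m[k,2],[10,50,90]))
from scipy.spatial.transform import Rotation as R
o=readout.get_obs();M=R.from_quat(o["ee_rot"]).as_matrix();print(M.round(4),np.degrees(np.arctan2(M[1,2],M[0,2])),o["position"])
E
```

```text
center [0.41399457 0.12055064] sizes [16.86973354 16.76212491 16.59008384 18.84428913 17.33784967 16.49024683]
[   3.80647282  -54.18201428 -106.51872787 -178.36925063  125.98313413
   64.50252571]
vertex mod60 5.758665586365804 0.9281148754251567
stud [[0.41313307 0.12077734 0.074     ]]
redmark [ 0.01000793 -0.00468243]
top z [0.05791092 0.05994969 0.06225298]
[[ 0.0021 -0.9779  0.209 ]
 [ 0.0037  0.209   0.9779]
 [-1.     -0.0013  0.0041]] 77.93629287782497 [0.43624603 0.23547511 0.17507539]
```

```bash
python3 -m inch '[[[-10,0,0],[0,0,-20],0.3],[[-20,0,0],[0,0,-40],0.3],[[-30,0,0],[0,0,-60],0.3],[[-40,0,0],[0,0,-80],0.3],[[-50,0,0],[0,-2,-100],0.3],[[-60,0,0],[0,-2,-117],0.3],[[-70,0,0],[0,-2,-117],0.3],[[-70,0,0],[0,-2,-117],0.3]]'; python3 -m inch '[[[-10,0,0],[0,0,0],0.3],[[-20,0,0],[0,0,0],0.3],[[-30,0,0],[0,0,0],0.3],[[-40,0,0],[0,0,0],0.3],[[-50,0,0],[0,0,0],0.3],[[-60,0,0],[0,0,0],0.3],[[-67,0,0],[0,0,0],0.3],[[-67,0,0],[0,0,0],0.3]]'; cat > st.py <<'E'
from h import *
from scipy.spatial.transform import Rotation as R
o=readout.get_obs();M=R.from_quat(o["ee_rot"]).as_matrix();yaw=np.degrees(np.arctan2(M[1,2],M[0,2]))%360
d=np.array([.4133,.1205])-o["position"][:2]
print("t",o["clock"],"yaw",yaw.round(2),"tilt",M[:2,0].round(4),"p",o["position"].round(4),"q7",o["joint_pos"][6].round(2),"to nut dy,dz mm",(M[:2,1]@d*1e3).round(1),(M[:2,2]@d*1e3).round(1),"F",o["ft_force"].round(1),"T",o["torque"].round(3),"tau7",o["tau"][6].round(3),"w",o["grip_width"].round(3))
E
python3 st.py
```

```text
clock: 9.48
position: [0.4133, 0.1205, 0.1738]
ee_rot: [-0.679, 0.195, 0.679, 0.197]
ft_force: [-0.0, 0.5, -0.2]
grip_width: 0.7
clock: 10.48
position: [0.4012, 0.1491, 0.1668]
ee_rot: [0.704, 0.121, -0.684, 0.147]
ft_force: [-0.4, 1.6, 0.3]
grip_width: 0.702Traceback (most recent call last):
  File "st.py", line 5, in <module>
    print("t",o["clock"],"yaw",yaw.round(2),"tilt",M[:2,0].round(4),"p",o["position"].round(4),"q7",o["joint_pos"][6].round(2),"to nut dy,dz mm",(M[:2,1]@d*1e3).round(1),(M[:2,2]@d*1e3).round(1),"F",o["ft_force"].round(1),"T",o["torque"].round(3),"tau7",o["tau"][6].round(3),"w",o["grip_width"].round(3))
                                                                                                                                                                                                                                                                                       ^^^^^^^^^^^^^^^^^^^^^
AttributeError: 'float' object has no attribute 'round'
```

```bash
sed -i 's/o\["grip_width"\].round(3)/round(o["grip_width"],3)/;s/o\["joint_pos"\]\[6\].round(2)/o["joint_pos"].round(2)/' st.py; python3 st.py
```

```text
t 10.475 yaw 201.91 tilt [ 0.0352 -0.0301] p [0.4012 0.1491 0.1668] q7 [-1.88 -0.5   1.15  2.09  0.52  1.3   2.6 ] to nut dy,dz mm 31.0 -0.5 F [-0.4  1.6  0.3] T [0.132 0.034 0.008] tau7 0.083 w 0.702
```

```bash
cat > goal.py <<'E'
import sys
from h import *
from scipy.spatial.transform import Rotation as R
x,y,z,yaw=map(float,sys.argv[1:5])
o=readout.get_obs();M=R.from_quat(o["ee_rot"]).as_matrix()
a=np.radians(yaw);zt=np.array([np.cos(a),np.sin(a),0]);xt=np.array([0,0,-1.]);G=np.c_[xt,np.cross(zt,xt),zt]
print("rotvec deg",np.degrees(R.from_matrix(M.T@G).as_rotvec()).round(1),"shift mm",((M.T@(np.array([x,y,z])-o["position"]))*1e3).round(1))
E
python3 -m inch '[[[10,0,0],[0,8,0],0.3],[[20,0,0],[0,15,0],0.3],[[30,0,0],[0,22,0],0.3],[[40,0,0],[0,31,0],0.3],[[47,0,0],[0,31,0],0.3],[[47,0,0],[0,31,0],0.3]]'; python3 st.py; python3 goal.py .4133 .1205 .12 155
```

```text
clock: 11.22
position: [0.4127, 0.1201, 0.1679]
ee_rot: [0.704, -0.163, -0.675, -0.147]
ft_force: [-1.0, 1.0, -0.0]
grip_width: 0.7
t 11.225 yaw 154.73 tilt [ 0.0354 -0.0314] p [0.4127 0.1201 0.1679] q7 [-1.66 -0.35  1.09  2.09  0.38  1.23  1.98] to nut dy,dz mm -0.6 -0.4 F [-1.  1. -0.] T [-0.004  0.012  0.011] tau7 -1.192 w 0.7
rotvec deg [-0.3 -2.6 -0.8] shift mm [47.9 -1.2  1.8]
```

```bash
python3 -m inch '[[[-0.3,-1.3,-0.4],[24,-1,1],0.35],[[-0.3,-2.6,-0.8],[48,-1,2],0.4],[[-0.3,-2.6,-0.8],[48,-1,2],0.4],[[-0.3,-2.6,-0.8],[48,-1,2],0.4]]'; python3 st.py; python3 goal.py .4133 .1205 .034 155; python3 - <<'E'
from h import *
c=snap("top",8);crop(c,200,170,200,150,4,"pics/t8c.png")
d=snap("side",8);crop(d,260,200,120,110,6,"pics/s8c.png")
E
```

```text
clock: 11.72
position: [0.4132, 0.1209, 0.1205]
ee_rot: [0.691, -0.152, -0.69, -0.153]
ft_force: [1.0, -0.1, 0.1]
grip_width: 0.598
t 11.725 yaw 155.08 tilt [0.0009 0.0003] p [0.4132 0.1209 0.1205] q7 [-1.78 -0.28  1.3   2.13  0.3   1.11  2.08] to nut dy,dz mm 0.3 -0.3 F [ 1.  -0.1  0.1] T [ 0.047 -0.09  -0.014] tau7 0.031 w 0.598
rotvec deg [ 0.1 -0.   0. ] shift mm [86.5  0.4 -0.2]
```

View pics/t8c.png

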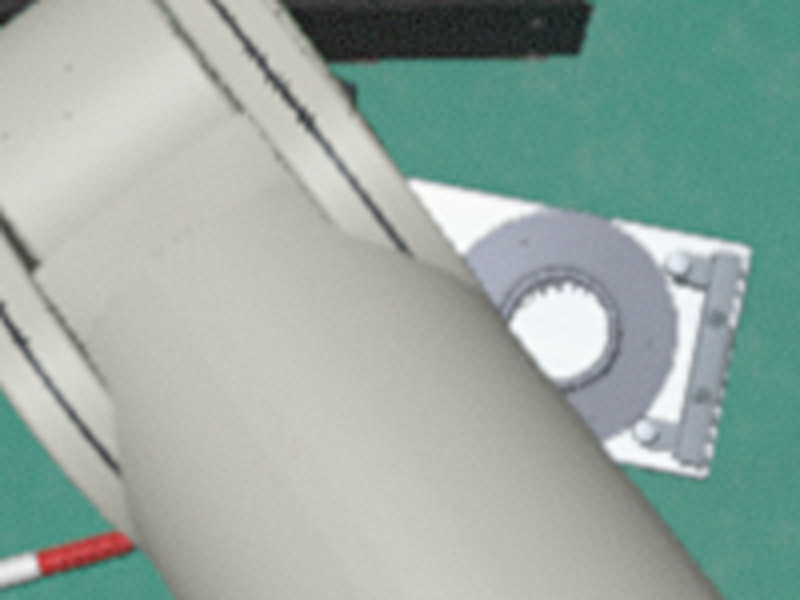

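View pics/s8c.png

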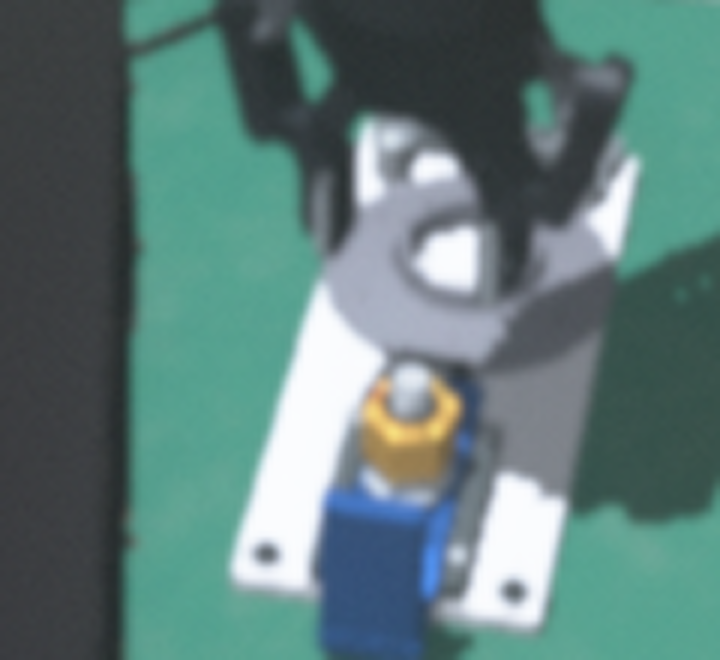

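```bash
python3 -m inch '[[[0,0,0],[30,0,0],0.4],[[0,0,0],[55,0,0],0.4],[[0,0,0],[72,0,0],0.4],[[0,0,0],[87,0,0],0.4],[[0,0,0],[87,0,0],0.4],[[0,0,0],[87,0,0],0.4]]' 40; python3 st.py; python3 - <<'E'
from h import *
d=snap("side",9);crop(d,260,200,120,110,6,"pics/s9c.png")
E
```

```text
clock: 12.58
position: [0.414, 0.1214, 0.0344]
ee_rot: [0.691, -0.152, -0.69, -0.154]
ft_force: [0.3, -0.2, 0.7]
grip_width: 0.602
t 12.575 yaw 155.07 tilt [0.0018 0.0022] p [0.414  0.1214 0.0344] q7 [-1.4   0.24  1.11  2.2  -0.29  0.85  2.59] to nut dy,dz mm 1.1 0.2 F [ 0.3 -0.2  0.7] T [ 0.041  0.049 -0.013] tau7 -0.006 w 0.602
```

View pics/s9c.png

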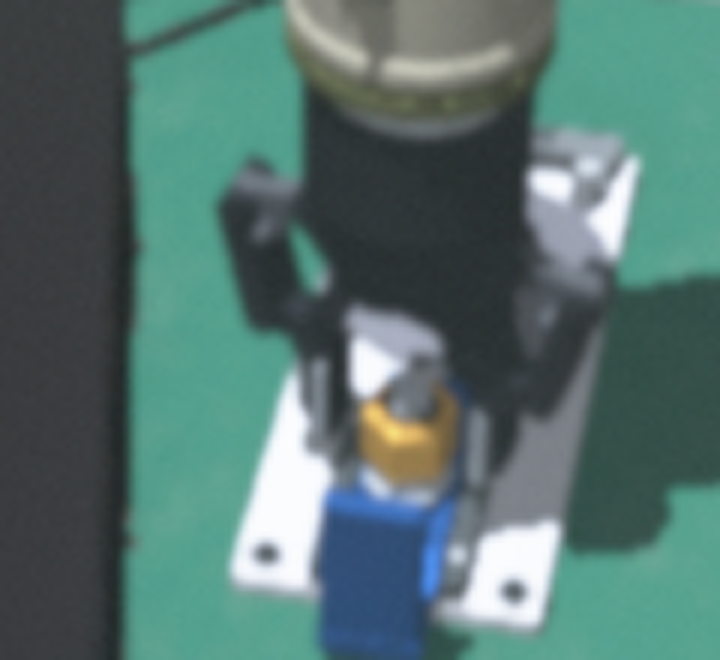

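The open jaws straddle the nut, which sits at crop (408,440), and the stop tab is untouched. I'll close on the flats.

```bash
python3 -m inch '[[[0,0,0],[0,1,0],0.5],[[0,0,0],[0,1,0],0.6],[[0,0,0],[0,1,0],0.75],[[0,0,0],[0,1,0],0.9],[[0,0,0],[0,1,0],0.9]]' 40; python3 st.py;python3 -m inch '[[[0,0,0],[0,0,0],0.9],[[0,0,0],[0,0,0],0.9]]'; python3 st.py
```

```text
clock: 13.25
position: [0.4129, 0.1215, 0.035]
ee_rot: [-0.69, 0.151, 0.691, 0.154]
ft_force: [-9.6, 1.4, 16.8]
grip_width: 0.34
t 13.25 yaw 155.12 tilt [-0.      0.0039] p [0.4129 0.1215 0.035 ] q7 [-1.41  0.23  1.11  2.2  -0.28  0.86  2.59] to nut dy,dz mm 0.7 -0.7 F [-9.6  1.4 16.8] T [1.760e-01 1.903e+00 1.000e-03] tau7 -0.003 w 0.34
clock: 13.5
position: [0.4128, 0.1215, 0.0351]
ee_rot: [-0.69, 0.151, 0.691, 0.154]
ft_force: [-1.7, -0.8, 6.2]
grip_width: 0.343
t 13.5 yaw 155.13 tilt [-0.0003  0.0041] p [0.4128 0.1215 0.0351] q7 [-1.41  0.23  1.11  2.2  -0.28  0.86  2.59] to nut dy,dz mm 0.7 -0.9 F [-1.7 -0.8  6.2] T [-0.247  0.579 -0.037] tau7 0.001 w 0.343
```

```bash
python3 -m inch '[[[5,0,0],[0.2,0,0],0.9],[[10,0,0],[0.4,0,0],0.9],[[15,0,0],[0.7,0,0],0.9],[[15,0,0],[0.7,0,0],0.9]]'; python3 st.py;python3 -m inch '[[[5,0,0],[0.2,0,0],0.9],[[10,0,0],[0.4,0,0],0.9],[[15,0,0],[0.7,0,0],0.9],[[15,0,0],[0.7,0,0],0.9]]'; python3 st.py
```

```text
clock: 14.0
position: [0.4126, 0.1217, 0.0347]
ee_rot: [-0.664, 0.24, 0.666, 0.243]
ft_force: [-5.6, -1.7, 13.4]
grip_width: 0.341
t 14.0 yaw 140.09 tilt [-0.0014  0.0041] p [0.4126 0.1217 0.0347] q7 [-1.45  0.26  1.17  2.2  -0.33  0.86  2.37] to nut dy,dz mm 0.5 -1.3 F [-5.6 -1.7 13.4] T [-0.298  1.213  0.191] tau7 -0.795 w 0.341
clock: 14.5
position: [0.4123, 0.1219, 0.0342]
ee_rot: [-0.626, 0.325, 0.629, 0.327]
ft_force: [-3.9, -0.5, 8.3]
grip_width: 0.34
t 14.5 yaw 125.05 tilt [-0.0023  0.0041] p [0.4123 0.1219 0.0342] q7 [-1.49  0.3   1.23  2.2  -0.38  0.87  2.16] to nut dy,dz mm 0.0 -1.7 F [-3.9 -0.5  8.3] T [-0.086  0.902  0.187] tau7 -0.791 w 0.34
```

```bash
sed -i 's/^print("t"/print("TC",(o["torque"][2]+.00255*o["ft_force"][2]).round(3));print("t"/' st.py
for i in 1; do python3 -m inch '[[[5,0,0],[0.1,0,0],0.9],[[10,0,0],[0.2,0,0],0.9],[[10,0,0],[0.2,0,0],0.9]]'>/dev/null; python3 st.py; done
python3 -m inch '[[[5,0,0],[0.1,0,0],0.9],[[10,0,0],[0.3,0,0],0.9],[[10,0,0],[0.3,0,0],0.9]]'>/dev/null; python3 st.py
python3 -m inch '[[[5,0,0],[0.1,0,0],0.9],[[10,0,0],[0.3,0,0],0.9],[[10,0,0],[0.3,0,0],0.9]]'>/dev/null; python3 st.py
```

```text
TC 0.219
t 14.875 yaw 115.11 tilt [-0.0024  0.0038] p [0.4122 0.1221 0.0339] q7 [-1.51  0.33  1.26  2.2  -0.42  0.88  2.01] to nut dy,dz mm -0.4 -1.9 F [-2.3  0.9 -0.1] T [0.022 0.213 0.219] tau7 -1.013 w 0.339
TC 0.155
t 15.25 yaw 105.27 tilt [-0.0025  0.0036] p [0.412  0.1223 0.0335] q7 [-1.53  0.35  1.28  2.2  -0.44  0.89  1.87] to nut dy,dz mm -0.7 -2.1 F [-0.4  1.2 -1.4] T [ 0.204 -0.022  0.158] tau7 -1.027 w 0.342
TC 0.15
t 15.625 yaw 95.47 tilt [-0.0024  0.0036] p [0.412  0.1225 0.0331] q7 [-1.54  0.37  1.3   2.2  -0.46  0.89  1.71] to nut dy,dz mm -1.1 -2.1 F [-0.3  2.1 -4.6] T [ 0.341 -0.116  0.162] tau7 -1.055 w 0.342
```

```bash
for i in 1 2 3; do python3 -m inch '[[[0,0,0],[0,0,0],0.9]]' >/dev/null; python3 st.py|head -1; done; python3 -m inch '[[[5,0,0],[0.2,0,0],0.9],[[10,0,0],[0.5,0,0],0.9]]'>/dev/null; python3 st.py; python3 -m inch '[[[5,0,0],[0.2,0,0],0.9]]' >/dev/null; python3 st.py
```

```text
TC 0.187
TC 0.174
TC 0.194
TC 0.22
t 16.25 yaw 85.75 tilt [-0.0024  0.0042] p [0.412  0.1227 0.0326] q7 [-1.54  0.38  1.31  2.2  -0.48  0.89  1.56] to nut dy,dz mm -1.5 -2.1 F [-0.9  2.   0.6] T [0.361 0.021 0.218] tau7 1.159 w 0.343
TC 0.261
t 16.375 yaw 80.63 tilt [-0.0025  0.0044] p [0.412  0.1229 0.0325] q7 [-1.54  0.38  1.31  2.2  -0.49  0.9   1.47] to nut dy,dz mm -1.7 -2.1 F [ 0.3  1.2 -2.3] T [ 0.224 -0.139  0.267] tau7 1.197 w 0.341
```

```bash
cat > s2.py <<'E'
from h import *
from scipy.spatial.transform import Rotation as R
import json
o=readout.get_obs();M=R.from_quat(o["ee_rot"]).as_matrix();yaw=np.degrees(np.arctan2(M[1,2],M[0,2]))
tc=o["torque"][2]+.00255*o["ft_force"][2]
open("log.txt","a").write(f"{yaw} {tc} {o['position'][2]}\n")
print(yaw.round(1),"T",o["torque"][2].round(3),"TC",tc.round(3),"F",o["ft_force"].round(1),"p",o["position"].round(4))
E
python3 -m inch '[[[6,0,0],[0.3,0,0],0.9]]' >/dev/null; python3 s2.py
python3 -m inch '[[[6,0,0],[0.3,0,0],0.9]]' >/dev/null; python3 s2.py
python3 -m inch '[[[6,0,0],[0.3,0,0],0.9]]' >/dev/null; python3 s2.py
python3 -m inch '[[[6,0,0],[0.3,0,0],0.9]]' >/dev/null; python3 s2.py
python3 -m inch '[[[6,0,0],[0.3,0,0],0.9]]' >/dev/null; python3 s2.py
```

```text
74.5 T 0.223 TC 0.215 F [-0.2  1.8 -3. ] p [0.412  0.123  0.0322]
68.3 T 0.201 TC 0.195 F [ 0.4  1.6 -2.5] p [0.4121 0.1231 0.0319]
62.2 T 0.22 TC 0.214 F [ 0.6  2.  -2.3] p [0.4121 0.1233 0.0316]
56.0 T 0.262 TC 0.253 F [-0.6  2.2 -3.4] p [0.4122 0.1234 0.0314]
49.9 T 0.168 TC 0.162 F [ 0.7  1.5 -2.4] p [0.4123 0.1235 0.0311]
```

```bash
cat > s2.py <<'E'
from h import *
from scipy.spatial.transform import Rotation as R
L=[]
for i in range(10):
    camera("top");o=readout.get_obs();L.append([o["torque"][2],o["ft_force"][2]])
L=np.array(L);M=R.from_quat(o["ee_rot"]).as_matrix();yaw=np.degrees(np.arctan2(M[1,2],M[0,2]))
t,f=L.mean(0);tc=t+.00255*f
open("log.txt","a").write(f"{yaw} {tc} {o['position'][2]}\n")
print("clk",round(o["clock"],2),yaw.round(1),"T",t.round(3),"sd",L[:,0].std().round(3),"TC",tc.round(3),"Fz",f.round(1),"p",o["position"].round(4),"q7",o["joint_pos"][6].round(2))
E
python3 -m inch '[[[4,0,0],[0.1,0,0],0.9],[[8,0,0],[0.2,0,0],0.9]]' >/dev/null; python3 s2.py
python3 -m inch '[[[4,0,0],[0.1,0,0],0.9],[[8,0,0],[0.2,0,0],0.9]]' >/dev/null; python3 s2.py
python3 -m inch '[[[4,0,0],[0.1,0,0],0.9],[[8,0,0],[0.2,0,0],0.9]]' >/dev/null; python3 s2.py
```

```text
clk 17.75 41.9 T 0.244 sd 0.021 TC 0.225 Fz -7.4 p [0.4123 0.1236 0.0309] q7 0.83
clk 18.5 34.0 T 0.283 sd 0.028 TC 0.257 Fz -10.3 p [0.4125 0.1237 0.0307] q7 0.69
clk 19.25 26.1 T 0.347 sd 0.049 TC 0.318 Fz -11.5 p [0.4126 0.1238 0.0305] q7 0.56
```

```bash
python3 -m inch '[[[1,0,0],[0.8,0,0],0.9],[[2,0,0],[1.2,0,0],0.9]]' >/dev/null; python3 s2.py
python3 -m inch '[[[4,0,0],[0.3,0,0],0.9],[[6,0,0],[0.4,0,0],0.9]]' >/dev/null; python3 s2.py
```

```text
clk 20.0 24.2 T 0.288 sd 0.02 TC 0.324 Fz 14.1 p [0.4128 0.1239 0.03  ] q7 0.53
clk 20.75 18.2 T 0.317 sd 0.02 TC 0.334 Fz 6.9 p [0.4129 0.1239 0.0299] q7 0.43
```

```bash
cat > s3.py <<'E'
from h import *
from scipy.spatial.transform import Rotation as R
L=[]
for i in range(10):
    camera("top");o=readout.get_obs();F=o["ft_force"];r=o["position"][:2]-[.4133,.1207];L.append([o["torque"][2],*F,o["torque"][2]+r[0]*F[1]-r[1]*F[0]])
L=np.array(L);M=R.from_quat(o["ee_rot"]).as_matrix();yaw=np.degrees(np.arctan2(M[1,2],M[0,2]))
m=L.mean(0)
print("clk",round(o["clock"],2),"yaw",yaw.round(1),"T",m[0].round(3),"sd",L[:,0].std().round(3),"Tnut",m[4].round(3),"TC",(m[4]+.00255*m[3]).round(3),"F",m[1:4].round(1),"p",o["position"].round(4),"q7",o["joint_pos"][6].round(2),"w",round(o["grip_width"],3),"T",o["torque"].round(2))
E
python3 s3.py
```

```text
clk 21.25 yaw 18.2 T 0.335 sd 0.021 Tnut 0.341 TC 0.357 F [-2.   1.7  6.6] p [0.4129 0.124  0.03  ] q7 0.43 w 0.342 T [0.24 0.38 0.34]
```

```bash
python3 -m inch '[[[0,0,0],[0,0,0],0.55],[[0,0,0],[0,0,0],0.45],[[0,0,0],[0,0,0],0.4],[[0,0,0],[0,0,0],0.4]]'; python3 s3.py; python3 - <<'E'
from h import *
d=snap("side",10);crop(d,290,220,80,80,8,"pics/s10c.png")
E
```

```text
clock: 21.75
position: [0.4129, 0.1238, 0.0299]
ee_rot: [-0.109, 0.699, 0.114, 0.698]
ft_force: [-0.1, 0.3, 0.1]
grip_width: 0.598
clk 22.25 yaw 18.2 T -0.008 sd 0.02 Tnut -0.007 TC -0.008 F [-0.2  0.1 -0.2] p [0.413  0.1239 0.0299] q7 0.43 w 0.596 T [-0.04 -0.02 -0.  ]
```

View pics/s10c.png

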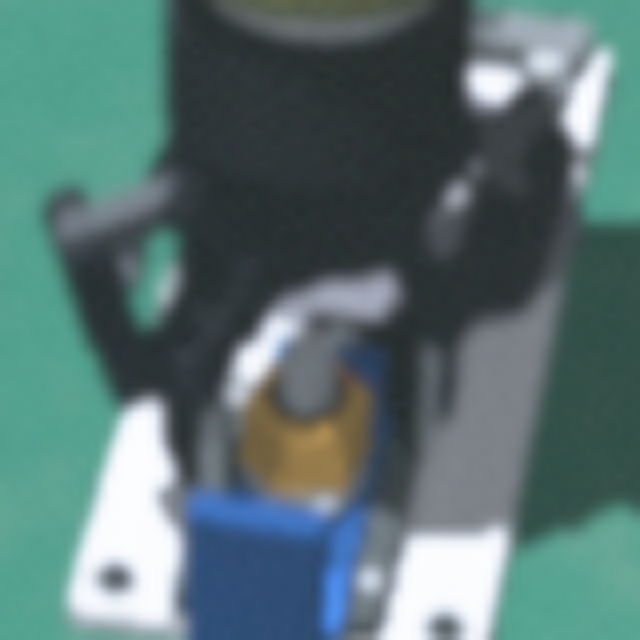

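```bash
python3 goal.py .4133 .1210 .0295 33
```

```text
rotvec deg [-14.8   0.1  -0.4] shift mm [ 0.4 -2.9 -0.6]
```

```bash
python3 -m inch '[[[-8,0,0],[0.4,-1.5,-0.6],0.4],[[-15,0,0],[0.4,-3,-0.6],0.4],[[-15,0,0],[0.4,-3,-0.6],0.4],[[-15,0,0],[0.4,-3,-0.6],0.6],[[-15,0,0],[0.4,-3,-0.6],0.75],[[-15,0,0],[0.4,-3,-0.6],0.9],[[-15,0,0],[0.4,-3,-0.6],0.9]]'; python3 s3.py
python3 -m inch '[[[3,0,0],[0,0,0],0.9],[[4,0,0],[0.2,0,0],0.9]]'>/dev/null;python3 s3.py
python3 -m inch '[[[3,0,0],[0,0,0],0.9],[[4,0,0],[0,0,0],0.9]]'>/dev/null;python3 s3.py
```

```text
clock: 23.18
position: [0.4141, 0.1213, 0.0299]
ee_rot: [-0.2, 0.677, 0.204, 0.678]
ft_force: [3.6, 3.1, 6.3]
grip_width: 0.34
clk 23.68 yaw 33.2 T 0.002 sd 0.02 Tnut 0.002 TC 0.015 F [2.6 2.4 5.3] p [0.4141 0.1214 0.0299] q7 0.63 w 0.342 T [ 0.46 -0.53 -0.01]
clk 24.43 yaw 29.2 T 0.093 sd 0.028 Tnut 0.094 TC 0.117 F [-0.9  0.4  9.1] p [0.414  0.1213 0.0298] q7 0.57 w 0.344 T [0.03 0.26 0.11]
clk 25.18 yaw 25.2 T 0.156 sd 0.023 Tnut 0.156 TC 0.173 F [-0.2  0.5  6.5] p [0.4139 0.1212 0.0299] q7 0.51 w 0.342 T [0.14 0.05 0.17]
```

```bash

python3 -m inch '[[[3,0,0],[0,0,0],0.9],[[5,0,0],[0.1,0,0],0.9]]'>/dev/null;python3 s3.py
python3 -m inch '[[[2,0,0],[0,0,0],0.9],[[4,0,0],[0,0,0],0.9]]'>/dev/null;python3 s3.py
python3 -m inch '[[[2,0,0],[0.1,0,0],0.9],[[4,0,0],[0.1,0,0],0.9]]'>/dev/null;python3 s3.py
```

```text
clk 25.93 yaw 20.2 T 0.26 sd 0.015 Tnut 0.261 TC 0.281 F [-0.6  0.5  7.9] p [0.4138 0.1212 0.0298] q7 0.43 w 0.344 T [0.02 0.21 0.28]
clk 26.68 yaw 16.2 T 0.317 sd 0.032 Tnut 0.318 TC 0.332 F [-0.3  0.6  5.5] p [0.4137 0.1212 0.0298] q7 0.37 w 0.344 T [0.12 0.01 0.3 ]
clk 27.43 yaw 12.2 T 0.278 sd 0.03 Tnut 0.277 TC 0.285 F [0.7 0.  2.8] p [0.4136 0.1211 0.0297] q7 0.3 w 0.34 T [ 0.02 -0.13  0.28]
```

Torque and angle now agree on roughly 0.5–0.9 rad past bearing. I'll let go and lift straight up.

```bash
python3 -m inch '[[[0,0,0],[0,0,0],0.7],[[0,0,0],[0,0,0],0.5],[[0,0,0],[0,0,0],0.4],[[0,0,0],[0,0,0],0.35],[[0,0,0],[-20,0,0],0.35],[[0,0,0],[-60,0,0],0.35],[[0,0,0],[-100,0,0],0.35],[[0,0,0],[-140,0,0],0.35],[[0,0,0],[-140,0,0],0.35]]'; python3 st.py; python3 - <<'E'
from h import *
d=snap("side",11);crop(d,280,200,110,130,5,"pics/s11c.png")
c=snap("top",11);cv2.imwrite("pics/t11.png",c["pixels"][:,:,::-1])
E
```

```text
clock: 28.55
position: [0.4158, 0.1213, 0.1731]
ee_rot: [-0.069, 0.702, 0.081, 0.704]
ft_force: [0.1, -1.4, -1.8]
grip_width: 0.652
TC -0.042
t 28.55 yaw 12.19 tilt [0.0012 0.0169] p [0.4158 0.1213 0.1731] q7 [-1.62 -0.31  1.12  2.06  0.28  1.22 -0.41] to nut dy,dz mm -0.2 -2.6 F [ 0.1 -1.4 -1.8] T [-0.036  0.011 -0.038] tau7 -1.307 w 0.652
```

View pics/t11.png

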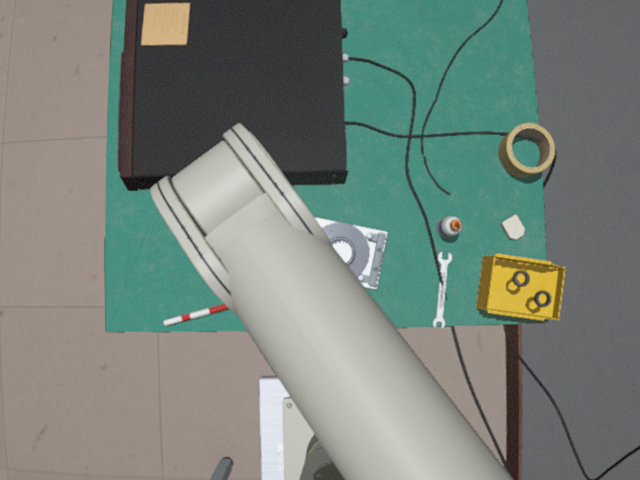

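View pics/s11c.png

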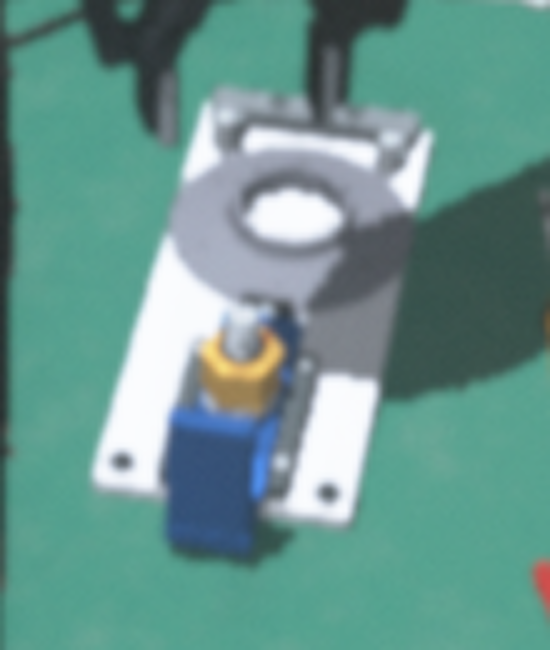

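```bash
python3 -m inch '[[[0,0,0],[-20,40,0],0.3],[[0,0,0],[-30,80,0],0.3],[[0,0,0],[-30,130,0],0.3],[[0,0,0],[-30,180,0],0.3],[[0,0,0],[-30,230,0],0.3],[[0,0,0],[-30,230,0],0.3],[[0,0,0],[-30,230,0],0.3]]'; python3 - <<'E'
from h import *
c=snap("top",12);crop(c,200,190,200,110,4,"pics/t12c.png");crop(c,255,220,36,36,16,"pics/t12n.png")
g=cv2.cvtColor(c["pixels"],cv2.COLOR_RGB2GRAY);m=(g>200).astype(np.uint8);k=np.zeros_like(m);k[232:272,318:358]=m[232:272,318:358]
n,l,st,ce=cv2.connectedComponentsWithStats(k);i=1+st[1:,4].argmax();hull=cv2.convexHull(max(cv2.findContours((l==i).astype(np.uint8),0,1)[0],key=len))
M=cv2.moments(hull);print(onz(c,[(M["m10"]/M["m00"],M["m01"]/M["m00"])],.018))
m=np.array([depthpt(c,[(x,y)])[0] for x in range(262,284) for y in range(225,249)]);r=np.linalg.norm(m[:,:2]-[.4135,.1206],axis=1);k=(r>.009)&(r<.0125);print("nut top z",np.percentile(m[k,2],[10,50,90]))
print("glue",depthpt(c,[(451,227)]),depthpt(load("top",0),[(451,227)]))
E
```

```text
clock: 29.52
position: [0.3655, 0.3438, 0.2005]
ee_rot: [-0.073, 0.704, 0.077, 0.703]
ft_force: [1.3, -0.2, -0.3]
grip_width: 0.7
[[0.38399424 0.00051378 0.018     ]]
nut top z [0.05206997 0.05439839 0.05600142]
glue [[ 0.42284815 -0.19499911  0.07458094]] [[ 0.42264285 -0.19430543  0.07718962]]
```

View pics/t12c.png

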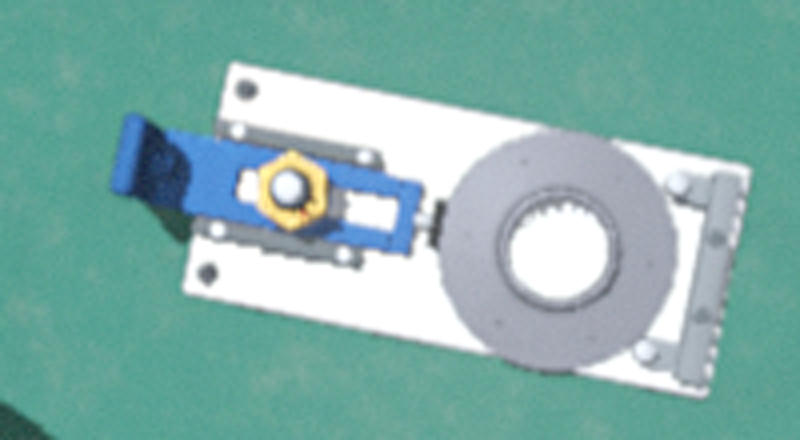

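View pics/t12n.png

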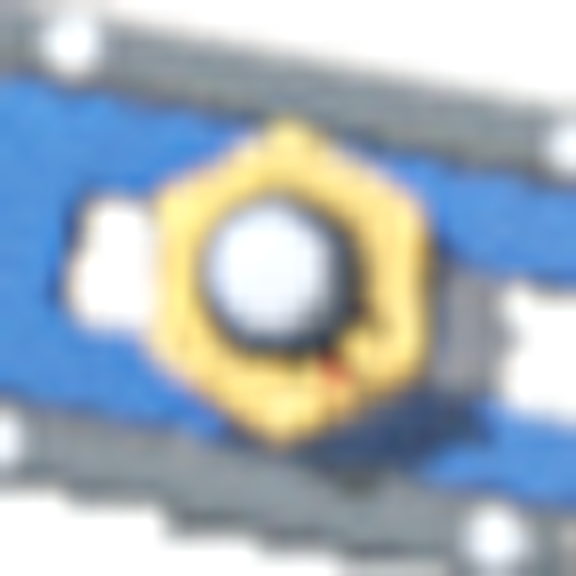

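```bash
python3 -c "
from workcell import manip
print(manip.hand_in())"
```

```text
the job is handed in; nothing more can be done
None
```

I pushed the stop until it carried the ring home against both pins, then tightened the jam nut, let go, and handed the job in at about 29.5 s of the 72 s limit. There was no verdict; how tight the nut ended up is the only thing I couldn't pin down.

**Stop and ring:**
- I pushed the tab with shut fingers. At the end the stop moved another 1.3 mm and the force rose from about 7 to 10 N while the ring stayed still.
- In the last picture the ring touches both pins and the nose is on its rim. The ring measures about 2 mm from my fence_seat estimate, which is within the calibration error and the 4 mm limit.

**Nut:**
- I turned it about 143° clockwise and let go. The rubber bush then sprang back about 16°, so the thread itself turned about 2.2 rad. The nut's top dropped 5.5 mm, which agrees.
- The turning torque rose from about 0.21 to about 0.30 Nm, read as roughly 0.6 to 0.7 rad past first bearing.

**Other checks:** The glue bottle hasn't moved (within 1 mm across the bench), and the arm is well clear and touching nothing.

**Where the checks disagreed:**
- **Bearing point:** the torque was noisy, about 0.02 to 0.03 Nm per reading. Judged by angle, the nut is about 0.5 rad past bearing; the bush's spring-back suggests 0.8 to 0.9. Both are inside the allowed 0.3 to 1.3 rad. The last reading (0.28 Nm) was lower than the one before it (0.32 Nm).
- **Gripper turn:** my first attempt to turn the gripper for the nut reached a joint limit and pulled the tool about 30 mm off position, in free air. I chose another pair of flats instead.

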